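# Take the spent battery pack out of the desk lamp and post it for recycling

## Robot

A 6-joint arm with a two-finger parallel gripper is mounted at the origin on the work surface. World frame = base frame: x ahead of the robot, y to its left, z up, the work surface at z = 0. Lengths are in m, angles in rad, forces in N, time in s.
With the tool pointing down it reaches from about 0.275 to 0.775 m from the base axis. Payload 14.6 kg.
Tool frame: the origin (TCP) lies at the very end of the fingers, on their centre line; the grasp point (between the pads) lies behind it (grasp_offset is the z of the grasp point in the tool frame, in m); z points along the fingers, y is the line along which they close (so a half turn about z gives the same grasp; the last joint's range is limited). The gripper opens to 85 mm and grips with 20 to 120 N. Pads are 22 mm wide; open, the fingers measure 114 mm over their backs; the gripper's body (76 mm by 85 mm) begins 54 mm behind the grasp point. The pads swing forward as they close: fully open they stand 13 mm farther back than shut.
Start: joints at [1.122, 0.263, -0.048, 1.259, 0, 1.415], TCP at [0.152, 0.503, 0.231] pointing down, gripper open.
Joint ranges: [-2.65, 2.65], [-0.89, 1.7], [-1.18, 1.37], [-2.13, 2.11], [-1.35, 1.29], [-3.14, 3.14]. Speed limits (rad/s): [1.89, 1.89, 2.57, 2.79, 3.14, 3.14].

## Interface

Orientations are given as a unit quaternion [w, x, y, z].
In Python, from workcell import * gives the robot as it stands.
- The arm moves only by the shell command python3 -m pendant 'ROWS' [OPENING] [FORCE]. ROWS is a JSON object of lists of equal length, an entry for each row: "travel": the shift along the world's x, y, z each as a share of 15 cm, from -1 to 1, a list of three; "delta_rot": the turn, a rotation vector about the world's x, y, z each as a share of pi/2 rad, from -1 to 1, a list of three. A call has 1 to 20 rows; each row is the pose to reach, as a shift and turn from the pose commanded when the call began; what a row does not reach only later rows make up. A row lasts 1/12 s, in which the tool goes at most 41.7 mm and 7.16 degrees, less where a joint would pass 70% of its speed; a pose out of reach is approached as far as the arm can. A call with a number of a shift or a turn outside -1 to 1 is refused whole. A call with a gripper value outside its range is refused whole. OPENING is the opening, from -1 (shut) to 1 (fully open), set as the call begins (- or left out, the last holds). The fingers move at their own pace and stop on an object; FORCE is the grip in N (left out, the last holds). Time passes only in rows, so rows that repeat a pose let the fingers close. It gives the time, the measured TCP pose, the force, the opening and the grip force at its end, in the units of the state.
- read_state(): the state, without advancing time (a new reading comes with each control period).
- snapshot(name): name is "scene" or "top" or "wrist"; returns a dict with "color" (480x640x3 uint8, red, green, blue), "K" (3x3 intrinsics, pixels), "R" (3x3) and "t" (3): a world point X has camera coordinates R X + t; the wrist camera has in their place "T_tool_cam" (4x4, takes a point from camera to tool coordinates, whose origin is the TCP and whose axes are the flange's). Camera axes: x right, y down, z forward; pixel columns grow to the right and rows downward; lengths in m; the calibration is good to about 2 mm. A picture is of the moment at which its call begins: read the wrist's pose just before it. There is no depth.
- close_job(): hands the job in; it is judged then, once.
The state is a dict: "t": time; "qpos": joint angles; "joint_vel": joint speeds; "joint_torque": joint torques, N m; "eef_pos": TCP position; "ee_rot": TCP orientation; "wrist_force": force on the tool from outside, world axes, zero at the start; "torque": the same for the moment, N m; "width": finger opening in m; "grip_force": force on a finger pad.
Only numpy, scipy, OpenCV 4.12 (cv2) and the standard library are available. Lean on these libraries where they do the work, as an engineer would, in place of code of your own. Each camera call takes 0.05 s, during which the arm holds its last target. There are 200 camera calls.

## Task

The desk lamp's battery pack is spent. Press the orange release tab inward, pivot the snap-in cover up about its tongue edge and out of the lamp's foot, and lay it right side up, flat on the cork mat. Then lift the pack out, put it down lengthwise on the yellow tray in front of the recycling box's orange flap and let go, take hold of or push it anew at its rear end and send it through the flap until it drops flat inside and the flap falls shut; leave the mug, the coaster, the stapler and the sharpener where they stand.

Things in the scene. Friction and masses are not known exactly. Their poses are not given: they have to be found in the camera images.
- lamp: Green desk lamp, fixed. Its foot is a box 150 x 150 mm, 57 mm high, with a battery bay closed by the grey cover; origin at the centre of the foot's underside, z up. The cover's tongue (hinge) side is -x, its release tab side +x. The cover's seat is at z = 52 mm; the rim around it is flush with its top (z = 57 mm) and covers |x| > 58.5 mm.
- lamp_stem (a point): Foot of the lamp's stem, at (20, -110, 57) mm in lamp, on a pod 60 mm wide and 57 mm high that joins the foot's -y side. The stem leans out to the lamp's -y; the lamp head hangs at y = -225 mm, z 265 to 325 mm.
- bay_floor (a point): Centre of the bay's floor, at (0, 0, 12) mm in lamp. The pack lies on it, long side along the lamp's x, between end stops and black filler blocks (tops 24 mm above this floor). In the middle of each long side a finger well is left free, 58 mm long in x, from the pack out to y = +/-60 mm.
- bay_hinge (a point): Point on the lamp's foot: middle of the lower edge of the rim under which the cover's tongues hook, at (-58.5, 0, 52) mm in lamp, axes as lamp. Held by tab and rib, the cover turns about the line through it along the lamp's y, +x edge going up (0.4 rad is plenty); then draw it out along its own +x (15 mm frees the tongues).
- cover: Loose grey snap-in cover, 102 g with its tab: plate x -54 to +57 mm, y +/-64 mm, 5 mm thick; origin on the plate's underside, z out of its top face. Snapped in it lies at (0, 0, 52) mm in lamp, same axes, about 1.5 mm play. Laid down it stands on its tongues and catch, origin 6 mm above the surface. Pinching tab and rib together frees it and carries it.
- tongues (a point): Middle between the cover's two tongues, at (-58.5, 0, -2) mm in cover. The tongues (at y = +/-40 mm, 24 mm wide) reach 13 mm past the plate's -x edge, 2 to 6 mm below the plate's underside; 8.5 mm of them lie under the lamp's rim.
- rib_face (a point): Middle of the outer face (turned away from the tab) of the cover's black fixed finger rib, at (11, 0, 25) mm in cover. Rib x 11 to 17 mm, 34 mm wide in y, standing 30 mm above the plate's top face (z 5 to 35 mm).
- tab_face (a point): Middle of the orange release tab's outer face, at (51, 0, 25) mm in cover when the tab is out. Tab 6 mm thick in x, 30 mm wide in y, parallel to the rib, top also at z = 35 mm; 40 mm over tab and rib, 32 mm when fully pressed. Its foot is a catch that reaches 5 mm under the lamp's rim at the +x side.
- tab (a joint): Release tab of the cover, m: 0 sprung out (latched), grows as it is pressed inward, toward the rib (cover's -x); stop at 0.008. The catch is free of the rim from about 0.005. The spring takes 2 N to start, 6 N at the stop.
- pack: Loose battery pack, blue with yellow bands near both ends, 110 (x) x 40 (y) x 28 (z) mm, about 260 g; origin at the centre of its underside. Starts in the bay under the cover. Either end may go first through the flap.
- recycler: Battery recycling box, fixed; origin on the desk below the front face of the flap's green header; x is the push direction. From x = 0 on clear walls (opening 62 mm wide, y +/-31 mm) and a clear roof, top at z = 92 mm; header z 80 to 92 mm, x 0 to 6 mm. Inside floor at z = 6 mm, x -34 to 125 mm. Between tray edge (x = -34) and header nothing stands above z = 40 mm.
- tray_top (a point): Centre of the yellow loading tray's top face, at (-95, 0, 40) mm in recycler, axes as recycler. Tray 122 mm long in x (to the open drop at x = -34 mm) and 74 mm wide. Pushed until its rear end has passed the tray's edge and let go, the pack drops 34 mm onto the box's floor and clears the flap.
- flap (a joint): Orange flap of the recycling box, rad: 0 hanging shut, grows as it swings inward (lower edge to the recycler's +x and up), stop at 1.5. Hinge along y at (8, 0, 80) mm in recycler; flap 58 mm wide, 38 mm long, 25 g; it falls shut by its weight.
- mat: Cork mat, fixed, 160 (x) x 150 (y) x 3 mm; origin at the centre of its underside, its top is 3 mm up.
- mug: Bystander: blue mug 95 mm high, 80 mm across, on the coaster; origin at the centre of its underside.
- coaster: Bystander: round slate coaster, 96 mm across, 7 mm thick, under the mug.
- stapler: Bystander: black stapler, 130 (x) x 36 (y) x 46 mm; origin at the centre of its underside.
- sharpener: Bystander: steel pencil sharpener, 60 (x) x 50 (y) x 50 mm; origin at the centre of its underside.
Not all that is in view belongs to the job. There is more than one size of the mat; the job needs the middle-sized. Of the things like the cover, leave any that is pink; of the rest the larger one is meant.

How it is judged:
By the outcome, as a careful person would: the job done as asked, in the order asked, and still so for the second after the job is handed in, with the robot touching nothing.
It also fails if it takes over 64 s, if anything falls off the work surface, if the arm or the gripper's body presses on something with over 40 N, if the wrist force passes 120 N, or if a joint passes its speed limit or range.

## Working session

There is one attempt and no reset: what is moved stays moved. The work goes in short steps, Python scripts to look and compute and a shell command to move; the robot and the scene stay as the last step left them, time stands still between calls to the robot, and variables do not carry over. Pictures are saved under pics/ and viewed, at most 12 in all, crops included, and the job is handed in when it is done.

```bash
mkdir -p pics; ls; python3 - <<'E'
from workcell import *
import cv2,pickle
s=read_state();print(s)
d={}
for n in("top","scene","wrist"):
    d[n]=snapshot(n);cv2.imwrite(f"pics/{n}0.png",d[n]["color"][:,:,::-1])
    print(n,{k:v.tolist() for k,v in d[n].items() if k!="color"})
pickle.dump((s,d),open("d0.pkl","wb"))
E
```

```text
pics
{'t': 0.0, 'qpos': array([ 1.12173487e+00,  2.63529535e-01, -4.89406953e-02,  1.25941052e+00,
       -1.78760510e-05,  1.41547750e+00]), 'joint_vel': array([ 0.00013234, -0.00061694, -0.00060939, -0.00134917,  0.0003965 ,
       -0.00185668]), 'joint_torque': array([-1.09092312e-04, -6.37613940e+01,  3.84558856e+01,  1.39003046e-02,
       -2.64431610e-04, -1.73747156e-05]), 'eef_pos': array([0.15190235, 0.50224998, 0.2308203 ]), 'ee_rot': array([-1.52835452e-04,  1.46343827e-01,  9.89233638e-01, -5.20302050e-04]), 'wrist_force': array([ 0.13347805,  0.279522  , -0.30284722]), 'torque': array([-0.01723718,  0.0086263 ,  0.0320218 ]), 'grip_force': 0.0, 'width': 0.0855423107736566}
top {'K': [[615.7403343533804, 0.0, 318.229003267612], [0.0, 615.7403343533804, 232.26425176935828], [0.0, 0.0, 1.0]], 'R': [[0.0075994586727090386, -0.9999662141572756, 0.003133491957492616], [-0.9982056405316279, -0.007772128337401708, -0.05937249558465343], [0.05939484353649327, -0.002676670520038444, -0.998230979280949]], 't': [-0.020880513870078256, 0.5190080266686311, 1.5070516266445861]}
scene {'K': [[457.00089301742366, 0.0, 321.83770880317513], [0.0, 457.00089301742366, 244.97551549801474], [0.0, 0.0, 1.0]], 'R': [[0.38413935894518303, 0.9232440771030608, -0.007571459786694877], [0.6627614085515953, -0.2814497079589109, -0.6939260603440034], [-0.6427941103058502, 0.26154624062288023, -0.7200064553683874]], 't': [-0.1631619211497322, -0.28152077401533343, 1.5059796448647256]}
wrist {'K': [[338.7894648748627, 0.0, 315.46252458051543], [0.0, 338.7894648748627, 242.9405801985007], [0.0, 0.0, 1.0]], 'T_tool_cam': [[0.0011620292754410397, -0.9629457536191336, -0.2696926496492649, 0.06672960305369972], [0.9999993011576919, 0.0010602728489392218, 0.0005229776413473748, -5.019401000472268e-05], [-0.0002176513049915553, -0.2696930688919609, 0.9629463127399911, -0.14223205106128053], [0.0, 0.0, 0.0, 1.0]]}
```

View pics/top0.png

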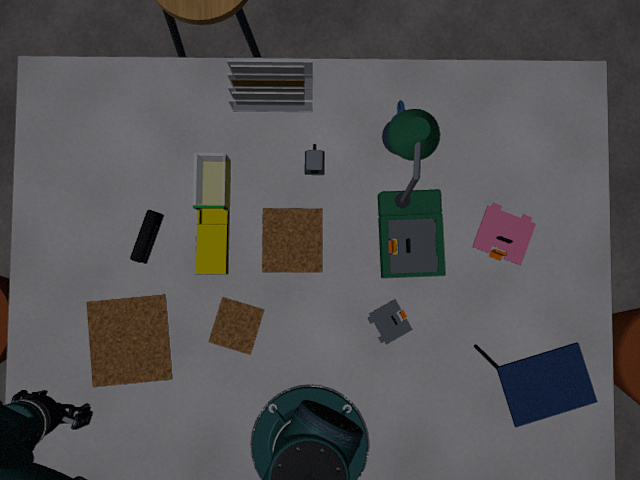

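View pics/scene0.png

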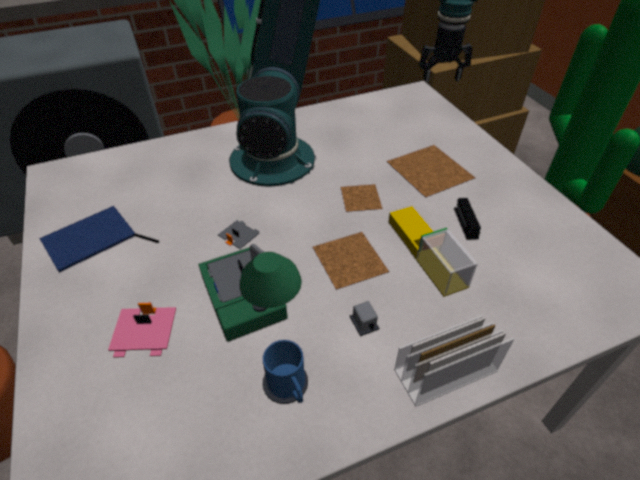

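The top view shows the lamp foot at (412,245), with the orange tab on its left, so lamp +x is roughly world +y. The middle-sized mat is at (292,240). The tray is at (212,248) and the box is beyond it, so the push goes along +x.

```bash
cat > h.py <<'E'
import numpy as np, cv2
from scipy.spatial.transform import Rotation as Ro
def ray(c,uv,z,RT=None):
    R,t=(np.array(c["R"]),np.array(c["t"])) if RT is None else RT
    uv=np.atleast_2d(uv).astype(float)
    d=(np.linalg.inv(c["K"])@np.c_[uv,np.ones(len(uv))].T).T@R
    o=-R.T@t
    return o+d*((z-o[2])/d[:,2])[:,None]
def wristRT(c,s):
    q=s["ee_rot"];T=np.eye(4);T[:3,:3]=Ro.from_quat([q[1],q[2],q[3],q[0]]).as_matrix();T[:3,3]=s["eef_pos"]
    W=np.linalg.inv(T@np.array(c["T_tool_cam"]));return W[:3,:3],W[:3,3]
def mask(c,lo,hi,box=None):
    h=cv2.cvtColor(c["color"],cv2.COLOR_RGB2HSV);m=cv2.inRange(h,lo,hi)
    if box:
        k=np.zeros_like(m);x0,y0,x1,y1=box;k[y0:y1,x0:x1]=1;m*=k
    return m
def rect(c,m,z,RT=None):
    cs,_=cv2.findContours(m,cv2.RETR_EXTERNAL,cv2.CHAIN_APPROX_NONE)
    k=max(cs,key=cv2.contourArea)[:,0]
    P=ray(c,k,z,RT)[:,:2]*1000
    (cx,cy),(w,h),a=cv2.minAreaRect(P.astype(np.float32))
    return np.round([cx,cy,w,h,a],1)
E
python3 - <<'E'
from h import *
import pickle,workcell
s,d=pickle.load(open("d0.pkl","rb"));c=d["top"]
print([n for n in dir(workcell) if n[0]!='_'],getattr(workcell,'grasp_offset',None))
hsv=cv2.cvtColor(c["color"],cv2.COLOR_RGB2HSV)
for p in [(384,260),(420,260),(215,255),(290,240),(390,246),(408,245)]:print(p,hsv[p[1],p[0]])
g=(60,80,20);G=(95,255,255)
print("foot",rect(c,mask(c,g,G,(370,188,455,285)),.057))
print("cover",rect(c,mask(c,(0,0,60),(179,70,140),(383,215,440,280)),.057))
print("tray",rect(c,mask(c,(22,180,100),(35,255,255),(190,205,235,280)),.040))
print("tray+",rect(c,mask(c,(22,180,100),(35,255,255),(190,224,235,280)),.040))
print("mat",rect(c,mask(c,(5,60,60),(20,200,220),(255,200,330,280)),.003))
print("tab",rect(c,mask(c,(5,180,150),(20,255,255),(380,230,402,262)),.087))
print("rib",rect(c,mask(c,(0,0,0),(179,255,45),(400,232,415,258)),.087))
print("hdr",rect(c,mask(c,g,G,(190,203,235,214)),.092))
E
```

```text
['PlanningError', 'close_job', 'grasp_offset', 'read_state', 'snapshot'] -0.0187
(384, 260) [ 77 172  52]
(420, 260) [117  37  62]
(215, 255) [ 27 255 117]
(290, 240) [ 14 145  79]
(390, 246) [ 15 255 121]
(408, 245) [113  64  16]
foot [ 516.5 -239.2  207.2  153.4    2.7]
cover [ 486.8 -244.3  126.2  111.8    2.7]
tray [494.6 243.1  71.3 156.7  89.4]
tray+ [475.9 243.3  71.3 119.4  89.4]
mat [500.5  49.  148.6 159.1  89.4]Traceback (most recent call last):
  File "<stdin>", line 13, in <module>
  File "h.py", line 19, in rect
    k=max(cs,key=cv2.contourArea)[:,0]
      ~~~^^^^^^^^^^^^^^^^^^^^^^^^
ValueError: max() iterable argument is empty
```

```bash

for i in 1 2 3 4; do python3 -m pendant '{"travel":[[0.111,-0.239,0],[0.222,-0.478,0],[0.333,-0.717,0],[0.444,-0.956,0]],"delta_rot":[[0,0,0.013],[0,0,0.026],[0,0,0.039],[0,0,0.05]]}' 1 60 | tail -1; done
python3 -m pendant '{"travel":[[0.111,-0.239,-0.05],[0.222,-0.478,-0.1],[0.333,-0.717,-0.15],[0.444,-0.956,-0.2],[0.444,-0.956,-0.2],[0.444,-0.956,-0.2]],"delta_rot":[[0,0,0.01],[0,0,0.017],[0,0,0.017],[0,0,0.017],[0,0,0.017],[0,0,0.017]]}'
cat > look.py <<'E'
import sys,pickle
from h import *
from workcell import *
n=sys.argv[1]
s=read_state();c=snapshot("wrist");pickle.dump((s,c),open(n+".pkl","wb"))
cv2.imwrite(f"pics/{n}.png",c["color"][:,:,::-1])
E
python3 look.py w1
```

```text
grip_force: 0.0
grip_force: 0.0
grip_force: 0.0
grip_force: 0.0
t: 1.98
eef_pos: [0.4844, -0.2144, 0.2]
ee_rot: [-0.001, -0.022, 1.0, 0.001]
wrist_force: [0.2, 0.7, -0.4]
width: 0.0853
grip_force: 0.0
```

View pics/w1.png

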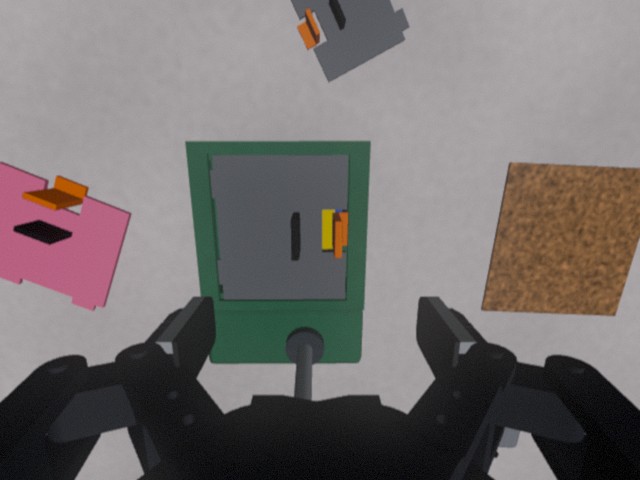

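Wrist view: the seated cover spans about (212..348, 155..300). The rib is at (296,236), the orange tab at (340,234), and the fingers are clear of everything.

```bash
python3 - <<'E'
from h import *
import pickle
s,c=pickle.load(open("w1.pkl","rb"));RT=wristRT(c,s)
print("tool",s["eef_pos"],Ro.from_quat(np.roll(s["ee_rot"],-1)).as_matrix().round(3).tolist())
print("cover",rect(c,mask(c,(0,0,60),(179,70,130),(205,150,352,303)),.057,RT))
m=mask(c,(5,180,80),(19,255,255),(315,200,352,265))
ys,xs=np.nonzero(m);print("tabpx",xs.min(),xs.max(),ys.min(),ys.max())
m2=mask(c,(0,0,0),(179,255,45),(280,200,310,270));ys,xs=np.nonzero(m2);print("rib px",xs.min(),xs.max(),ys.min(),ys.max())
# extreme edges at top z .087
print(ray(c,[(335,212),(347,212),(333,257),(342,257),(291,212),(300,212),(292,260),(299,260)],.087,RT)[:,:2].round(4).tolist())
print("foot",ray(c,[(187,142),(370,141)],.057,RT)[:,:2].round(4).tolist())
E
```

```text
tool [ 0.4844303  -0.21435321  0.20003575] [[-0.999, -0.044, -0.002], [-0.044, 0.999, 0.001], [0.002, 0.001, -1.0]]
cover [ 487.7 -244.7  128.6  115.9    2.6]
tabpx 334 347 212 257
rib px 291 299 213 259
[[0.4638, -0.2007], [0.4634, -0.1915], [0.4998, -0.2001], [0.4995, -0.1929], [0.4653, -0.2342], [0.465, -0.2274], [0.5038, -0.2324], [0.5036, -0.2269]]
foot [[0.4175, -0.3215], [0.41, -0.174]]
```

```bash

python3 -m pendant '{"travel":[[0.01,0,-0.25],[0.01,0.003,-0.5],[0.013,0.003,-0.7],[0.013,0.003,-0.85],[0.013,0.003,-0.933],[0.013,0.003,-0.933],[0.013,0.003,-0.933]],"delta_rot":[[0,0,0],[0,0,0],[0,0,0],[0,0,0],[0,0,0],[0,0,0],[0,0,0]]}' 1 40
python3 -m pendant '{"travel":[[0,0,0],[0,0,0],[0,0,0],[0,0,0],[0,0,0],[0,0,0],[0,0,0],[0,0,0],[0,0,0],[0,0,0]],"delta_rot":[[0,0,0],[0,0,0],[0,0,0],[0,0,0],[0,0,0],[0,0,0],[0,0,0],[0,0,0],[0,0,0],[0,0,0]]}' -1 40
```

```text
t: 2.62
eef_pos: [0.486, -0.2115, 0.0619]
ee_rot: [-0.0, -0.024, 1.0, 0.0]
wrist_force: [0.2, 0.5, 0.9]
width: 0.0851
grip_force: 0.0
t: 3.45
eef_pos: [0.4872, -0.216, 0.0633]
ee_rot: [0.001, -0.022, 1.0, -0.004]
wrist_force: [-6.9, -18.2, 15.4]
width: 0.0311
grip_force: 40.9
```

```bash

python3 -m pendant '{"travel":[[0.002,-0.027,0.02],[0.002,-0.027,0.02],[0.003,-0.034,0.065],[0.003,-0.034,0.065],[0.003,-0.046,0.11],[0.003,-0.046,0.11],[0.003,-0.046,0.11]],"delta_rot":[[0,0,0],[0,0,0],[0.051,0.002,0],[0.051,0.002,0],[0.102,0.004,0],[0.102,0.004,0],[0.102,0.004,0]]}' - 40
python3 look.py w2
```

```text
t: 4.03
eef_pos: [0.4869, -0.2201, 0.0773]
ee_rot: [-0.001, -0.023, 0.997, 0.079]
wrist_force: [-0.8, -0.4, -0.6]
width: 0.0302
grip_force: 43.6
```

View pics/w2.png

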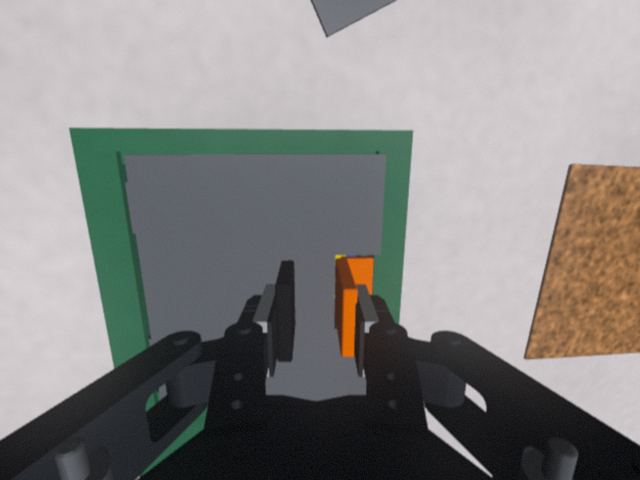

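The tab and rib are pinched at (280..365, 310), the cover is tilting with the tool, and the forces are near zero. I'll keep pivoting, then draw it out and lift.

```bash

python3 -m pendant '{"travel":[[0,-0.014,0.043],[0,-0.014,0.043],[0.001,-0.033,0.085],[0.001,-0.033,0.085],[0.002,-0.054,0.126],[0.002,-0.054,0.126],[0,-0.013,0.143],[-0.002,0.028,0.16],[-0.003,0.069,0.178],[-0.003,0.069,0.178]],"delta_rot":[[0.051,0.002,0],[0.051,0.002,0],[0.102,0.004,0],[0.102,0.004,0],[0.153,0.007,0],[0.153,0.007,0],[0.153,0.007,0],[0.153,0.007,0],[0.153,0.007,0],[0.153,0.007,0]]}' - 40
python3 -m pendant '{"travel":[[0,0,0.1],[0,0,0.3],[0,0,0.5],[0,0,0.5]],"delta_rot":[[0,0,0],[-0.05,-0.002,0],[-0.12,-0.005,0],[-0.12,-0.005,0]]}' - 40
```

```text
t: 4.92
eef_pos: [0.4862, -0.2071, 0.1054]
ee_rot: [-0.004, -0.024, 0.98, 0.198]
wrist_force: [-0.2, 0.9, -1.5]
width: 0.03
grip_force: 43.5
t: 5.25
eef_pos: [0.488, -0.2085, 0.1858]
ee_rot: [0.002, -0.025, 0.995, 0.1]
wrist_force: [1.4, 1.1, 0.6]
width: 0.0303
grip_force: 43.4
```

```bash

python3 -m pendant '{"travel":[[0.02,0.24,0],[0.03,0.48,0],[0.04,0.72,0],[0.04,0.957,0]],"delta_rot":[[-0.03,0,-0.01],[-0.07,0,-0.02],[-0.1,-0.005,-0.029],[-0.135,-0.006,-0.029]]}' - 40|head -3
python3 -m pendant '{"travel":[[0.02,0.24,-0.1],[0.03,0.48,-0.25],[0.04,0.72,-0.4],[0.043,0.957,-0.6],[0.043,0.957,-0.7],[0.043,0.957,-0.7],[0.043,0.957,-0.7]],"delta_rot":[[0,0,0],[0,0,0],[0,0,0],[0,0,0],[0,0,0],[0,0,0],[0,0,0]]}' - 40
python3 look.py w3
```

```text
t: 5.58
eef_pos: [0.492, -0.0638, 0.18]
ee_rot: [0.004, 0.0, 1.0, -0.001]
t: 6.17
eef_pos: [0.4981, 0.0784, 0.0746]
ee_rot: [0.002, -0.001, 1.0, -0.0]
wrist_force: [0.4, -0.9, 0.3]
width: 0.0304
grip_force: 43.6
```

View pics/w3.png

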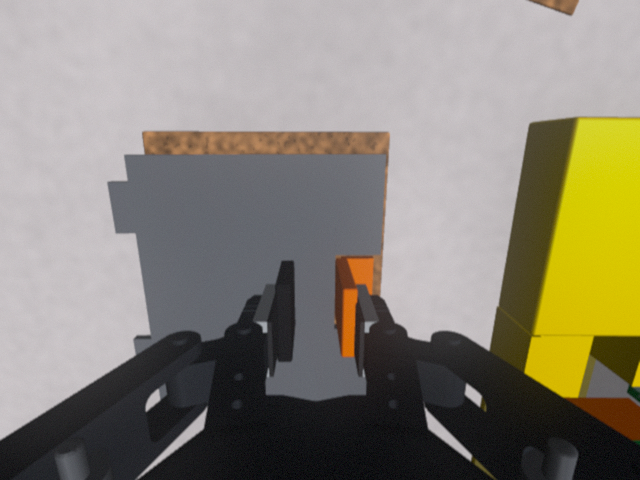

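The cover is level and held over the mat, which shows at (145..388, 132). The left overhang at (110,205) is only perspective. I'll lower it.

```bash

python3 -m pendant '{"travel":[[0.01,0,-0.12],[0.013,0,-0.22],[0.013,0,-0.29],[0.013,0,-0.32],[0.013,0,-0.335],[0.013,0,-0.345],[0.013,0,-0.345]],"delta_rot":[[0,0,0],[0,0,0],[0,0,0],[0,0,0],[0,0,0],[0,0,0],[0,0,0]]}' - 40
```

```text
t: 6.8
eef_pos: [0.5013, 0.0776, 0.0235]
ee_rot: [0.003, -0.0, 1.0, 0.0]
wrist_force: [-0.4, -0.2, -1.2]
width: 0.0307
grip_force: 43.5
```

```bash

python3 -m pendant '{"travel":[[0,0.003,-0.01],[0,0.003,-0.02],[0,0.003,-0.027],[0,0.003,-0.027]],"delta_rot":[[0,0,0],[0,0,0],[0,0,0],[0,0,0]]}' - 40|grep -E "pos|wrist"
python3 -m pendant '{"travel":[[0,0,0],[0,0,0],[0,0,0],[0,0,0],[0,0,0],[0,0,0]],"delta_rot":[[0,0,0],[0,0,0],[0,0,0],[0,0,0],[0,0,0],[0,0,0]]}' 1 40
python3 -m pendant '{"travel":[[0,0,0.1],[0,0,0.3],[0,0,0.55],[0,0,0.82],[0,0,1],[0,0,1]],"delta_rot":[[0,0,0],[0,0,0],[0,0,0],[0,0,0],[0,0,0],[0,0,0]]}' 1 40|grep -E "pos|wrist"
python3 - <<'E'
from h import *
from workcell import *
import pickle
c=snapshot("top");pickle.dump(c,open("t1.pkl","wb"))
print("cover",rect(c,mask(c,(90,0,50),(150,80,140),(250,195,340,290)),.014))
a=c["color"][150:300,180:460,::-1];cv2.imwrite("pics/t1.png",cv2.resize(a,None,fx=2.8,fy=2.8))
E
python3 look.py w4
```

```text
eef_pos: [0.5014, 0.0785, 0.0195]
wrist_force: [-0.2, -1.1, 7.6]
t: 7.63
eef_pos: [0.5007, 0.0785, 0.0187]
ee_rot: [0.002, -0.001, 1.0, 0.0]
wrist_force: [0.0, -0.0, 0.5]
width: 0.085
grip_force: 0.0
eef_pos: [0.503, 0.0785, 0.174]
wrist_force: [0.0, 0.4, 0.7]
cover [ 4.956e+02 -1.170e+01  2.329e+02  1.134e+02  3.000e-01]
```

View pics/w4.png

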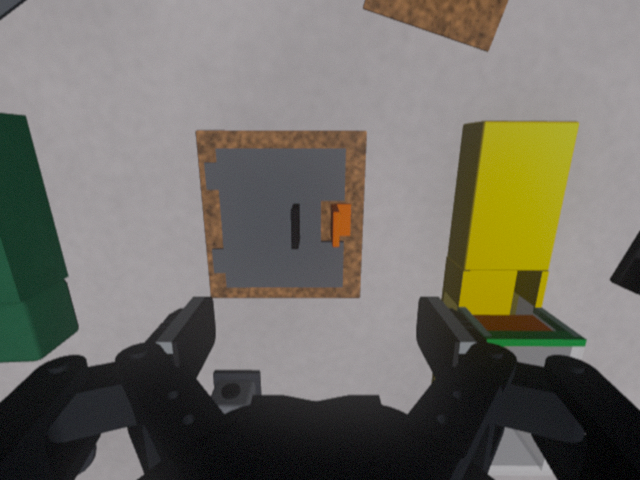

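The cover lies flat and right side up within the mat, at about (205..345, 148..288). The tray's top face spans x 483..577 and ends near y≈270. I'll measure the tray and work out the pack move.

```bash
python3 - <<'E'
from h import *
import pickle
s,c=pickle.load(open("w4.pkl","rb"));RT=wristRT(c,s)
print(s["qpos"].round(3),s["eef_pos"])
print("mat",rect(c,mask(c,(5,60,40),(20,220,220),(190,125,370,300)),.003,RT))
print("cover",rect(c,mask(c,(90,0,50),(150,80,140),(200,140,350,295)),.014,RT))
print("tray px",ray(c,[(485,122),(577,122),(547,270),(467,270)],.04,RT)[:,:2].round(4).tolist())
print("hdr px",ray(c,[(482,344),(585,343)],.092,RT)[:,:2].round(4).tolist())
t=pickle.load(open("t1.pkl","rb"))
m=mask(t,(95,150,30),(130,255,255),(380,215,445,280));ys,xs=np.nonzero(m)
print("packpx",xs.min(),xs.max(),ys.min(),ys.max());print(ray(t,[(xs.min(),ys.mean()),(xs.max(),ys.mean())],.04)[:,:2],rect(t,m,.04))
E
```

```text
[-0.005  0.255 -0.227  1.08   0.    -0.007] [0.50216598 0.07848401 0.17128728]
mat [5.013e+02 4.780e+01 1.584e+02 1.487e+02 1.000e-01]
cover [5.007e+02 4.270e+01 1.259e+02 1.201e+02 1.000e-01]
tray px [[0.4173, 0.2067], [0.4171, 0.2766], [0.537, 0.277], [0.5372, 0.2083]]
hdr px [[0.5761, 0.2021], [0.5751, 0.2785]]
packpx 388 434 236 254
[[ 0.48706025 -0.18663781]
 [ 0.48792376 -0.29850351]] [ 487.6 -244.2   40.4   69.7    3.3]
```

View pics/t1.png

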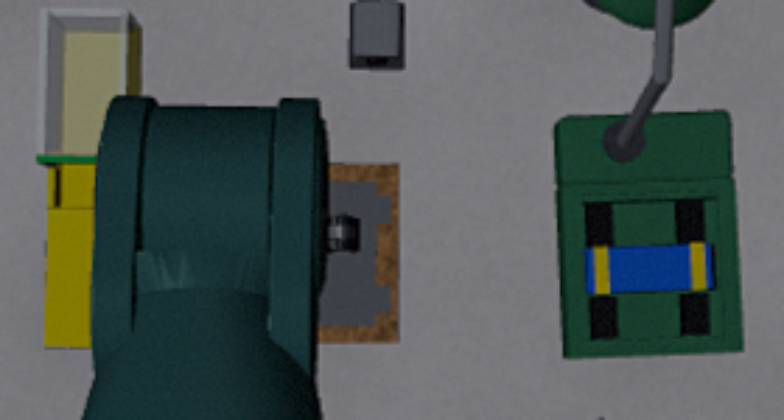

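The top view shows the pack in the bay, a blue bar with yellow bands, with its centre at (.4876,-.244). I'll turn the tool a quarter turn and go there.

```bash

for i in 1 2; do python3 -m pendant '{"travel":[[0,-0.15,0],[-0.01,-0.3,0],[-0.015,-0.45,0],[-0.025,-0.6,0],[-0.032,-0.717,0]],"delta_rot":[[0,0,-0.065],[0,0,-0.13],[0,0,-0.195],[0,0,-0.26],[0,0,-0.324]]}' 0.41 50 | grep pos; done
python3 -m pendant '{"travel":[[0,-0.15,0],[-0.01,-0.3,0],[-0.015,-0.45,-0.1],[-0.025,-0.6,-0.2],[-0.032,-0.717,-0.3],[-0.032,-0.717,-0.4],[-0.032,-0.717,-0.4],[-0.032,-0.717,-0.4]],"delta_rot":[[0,0,-0.065],[0,0,-0.13],[0,0,-0.195],[0,0,-0.26],[0,0,-0.324],[0,0,-0.324],[0,0,-0.324],[0,0,-0.324]]}' 0.41 50
python3 look.py w5
```

```text
eef_pos: [0.495, -0.0303, 0.1673]
eef_pos: [0.4903, -0.1379, 0.1672]
t: 9.73
eef_pos: [0.4854, -0.2435, 0.1075]
ee_rot: [0.0, 0.691, 0.723, -0.002]
wrist_force: [-0.2, 0.3, 0.4]
width: 0.0599
grip_force: 0.0
```

View pics/w5.png

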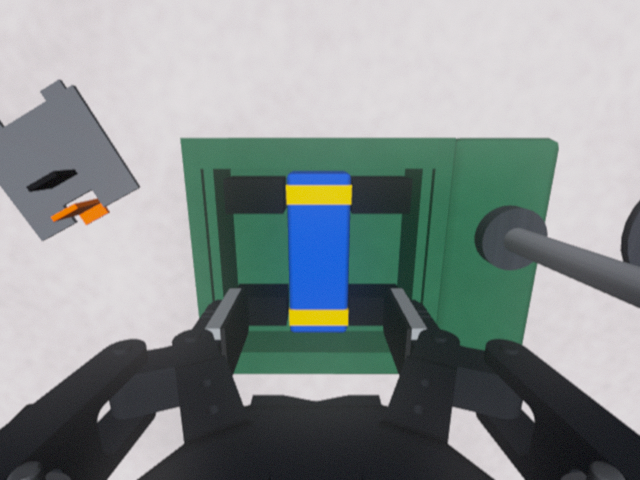

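The pack is centred between the fingers, at (319,250), and the wells are free. I'll descend and grip.

```bash

python3 -m pendant '{"travel":[[0.005,0,-0.2],[0.01,0,-0.4],[0.013,0,-0.52],[0.013,0,-0.58],[0.013,0,-0.597],[0.013,0,-0.597]],"delta_rot":[[0,0,0],[0,0,0],[0,0,0],[0,0,0],[0,0,0],[0,0,0]]}' 0.41 50 | grep -E "pos|wrist"
python3 -m pendant '{"travel":[[0,0,0],[0,0,0],[0,0,0],[0,0,0],[0,0,0],[0,0,0],[0,0,0]],"delta_rot":[[0,0,0],[0,0,0],[0,0,0],[0,0,0],[0,0,0],[0,0,0],[0,0,0]]}' -1 50
```

```text
eef_pos: [0.4886, -0.244, 0.0197]
wrist_force: [-0.2, -1.5, 0.6]
t: 10.87
eef_pos: [0.4885, -0.2446, 0.0206]
ee_rot: [0.003, 0.691, 0.723, -0.002]
wrist_force: [-4.1, -0.4, 8.2]
width: 0.0392
grip_force: 51.5
```

```bash

python3 -m pendant '{"travel":[[0,0,0.1],[0,0,0.3],[0,0,0.55],[0,0,0.8],[0,0,0.93],[0,0,0.93]],"delta_rot":[[0,0,0],[0,0,0],[0,0,0],[0,0,0],[0,0,0],[0,0,0]]}' -1 50 
for i in 1 2 3; do python3 -m pendant '{"travel":[[0,0.2,0],[-0.005,0.4,0],[-0.01,0.6,0],[-0.02,0.812,0]],"delta_rot":[[0,0,0.06],[0,0,0.12],[0,0,0.18],[0,0,0.242]]}' -1 50 | grep pos; done
python3 -m pendant '{"travel":[[0,0.2,0],[-0.005,0.4,0],[-0.01,0.6,0],[-0.02,0.812,-0.1],[-0.02,0.812,-0.3],[-0.02,0.812,-0.4],[-0.02,0.812,-0.4],[-0.02,0.812,-0.4]],"delta_rot":[[0,0,0.06],[0,0,0.12],[0,0,0.18],[0,0,0.242],[0,0,0.242],[0,0,0.242],[0,0,0.242],[0,0,0.242]]}' -1 50
python3 look.py w6
```

```text
t: 11.37
eef_pos: [0.4901, -0.2453, 0.164]
ee_rot: [0.006, 0.691, 0.723, -0.001]
wrist_force: [0.0, -0.3, -2.1]
width: 0.039
grip_force: 51.3
eef_pos: [0.4849, -0.1213, 0.1584]
eef_pos: [0.4818, 0.0007, 0.1585]
eef_pos: [0.4789, 0.1225, 0.1585]
t: 13.03
eef_pos: [0.4757, 0.2428, 0.0985]
ee_rot: [0.002, 0.002, 1.0, -0.0]
wrist_force: [-0.6, 1.1, -1.9]
width: 0.039
grip_force: 51.3
```

View pics/w6.png

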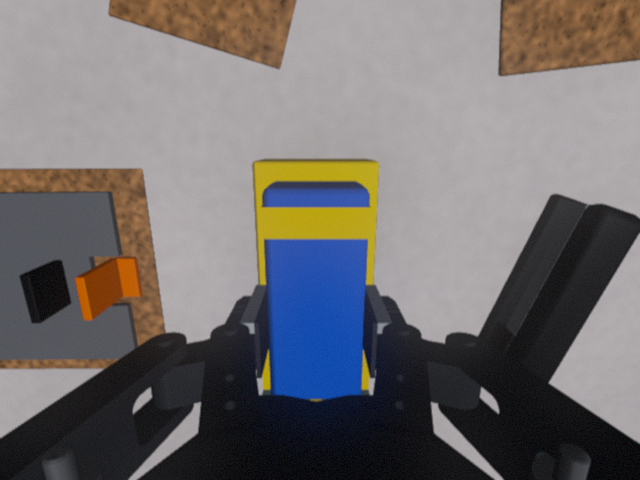

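The pack is level and in line above the tray, at (265..375, 160..390), and the stapler is well clear. I'll lower it and release.

```bash

python3 -m pendant '{"travel":[[0.01,0,-0.12],[0.01,0,-0.22],[0.01,0,-0.28],[0.01,0,-0.31],[0.01,0,-0.325],[0.01,0,-0.335],[0.01,0,-0.335]],"delta_rot":[[0,0,0],[0,0,0],[0,0,0],[0,0,0],[0,0,0],[0,0,0],[0,0,0]]}' -1 50 | grep -E "pos|wrist"
python3 -m pendant '{"travel":[[0,0,0],[0,0,0],[0,0,0],[0,0,0],[0,0,0]],"delta_rot":[[0,0,0],[0,0,0],[0,0,0],[0,0,0],[0,0,0]]}' 0.41 50
python3 -m pendant '{"travel":[[0,0,0.15],[0,0,0.35],[-0.1,0,0.45],[-0.25,0,0.5],[-0.29,0,0.5],[-0.29,0,0.5]],"delta_rot":[[0,0,0],[0,0,0],[0,0,0],[0,0,0],[0,0,0],[0,0,0]]}' 0.41 50
python3 look.py w7
python3 - <<'E'
from h import *
import pickle
s,c=pickle.load(open("w7.pkl","rb"));RT=wristRT(c,s)
m=mask(c,(100,150,30),(130,255,255));ys,xs=np.nonzero(m)
print("blue",xs.min(),xs.max(),ys.min(),ys.max(),rect(c,m,.068,RT));
E
```

```text
eef_pos: [0.4781, 0.243, 0.0489]
wrist_force: [-0.2, 0.0, -2.3]
t: 14.08
eef_pos: [0.4779, 0.2431, 0.0486]
ee_rot: [0.003, 0.002, 1.0, 0.0]
wrist_force: [-0.3, 0.3, -0.9]
width: 0.0601
grip_force: 0.0
t: 14.58
eef_pos: [0.4333, 0.2431, 0.1238]
ee_rot: [0.003, 0.002, 1.0, 0.0]
wrist_force: [1.2, 0.5, -0.2]
width: 0.0601
grip_force: 0.0
blue 286 346 248 395 [479.7 242.9  37.8  69.4  89.8]
```

View pics/w7.png

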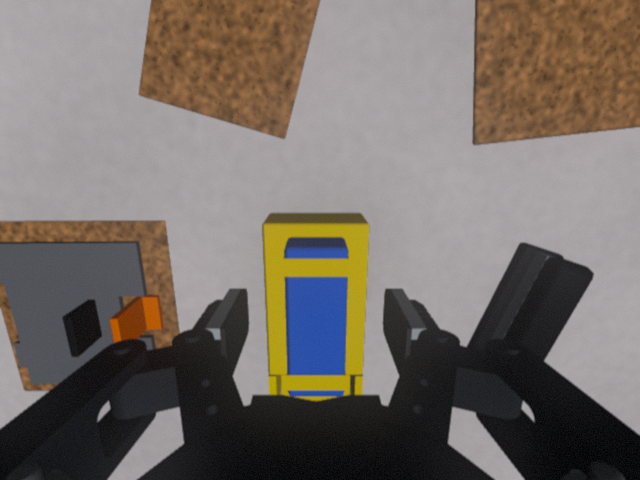

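The pack lies lengthwise on the tray and has been let go, with its rear end near (316,240). I'll grip it anew at the rear end.

```bash

python3 -m pendant '{"travel":[[-0.035,0,-0.1],[-0.035,0,-0.3],[-0.035,0,-0.45],[-0.035,0,-0.5],[-0.035,0,-0.505],[-0.035,0,-0.505]],"delta_rot":[[0,0,0],[0,0,0],[0,0,0],[0,0,0],[0,0,0],[0,0,0]]}' 0.41 60 | grep -E "pos|wrist"
python3 -m pendant '{"travel":[[0,0,0],[0,0,0],[0,0,0],[0,0,0],[0,0,0],[0,0,0],[0,0,0]],"delta_rot":[[0,0,0],[0,0,0],[0,0,0],[0,0,0],[0,0,0],[0,0,0],[0,0,0]]}' -1 60
python3 -m pendant '{"travel":[[0.04,0,0.007],[0.12,0,0.01],[0.2,0,0.01],[0.3,0,0.01],[0.4,0,0.01],[0.5,-0.003,0.01],[0.5,-0.003,0.01]],"delta_rot":[[0,0,0],[0,0,0],[0,0,0],[0,0,0],[0,0,0],[0,0,0],[0,0,0]]}' -1 60
```

```text
eef_pos: [0.4295, 0.243, 0.0477]
wrist_force: [-0.2, -0.4, 0.7]
t: 15.72
eef_pos: [0.4299, 0.2433, 0.049]
ee_rot: [0.004, 0.002, 1.0, 0.0]
wrist_force: [-0.9, -1.3, 6.3]
width: 0.0385
grip_force: 61.0
t: 16.3
eef_pos: [0.5072, 0.2426, 0.0497]
ee_rot: [0.004, 0.003, 1.0, 0.0]
wrist_force: [-1.1, -0.3, -2.5]
width: 0.0386
grip_force: 60.5
```

```bash

python3 -m pendant '{"travel":[[0.08,0,0],[0.16,-0.003,0],[0.24,-0.003,0],[0.285,-0.003,0],[0.285,-0.003,0],[0.285,-0.003,0]],"delta_rot":[[0,0,0],[0,0,0],[0,0,0],[0,0,0],[0,0,0],[0,0,0]]}' -1 60
python3 look.py w8
python3 - <<'E'
from h import *
import pickle
s,c=pickle.load(open("w8.pkl","rb"));RT=wristRT(c,s)
im=c["color"]
# column scan through centre: hue changes
h=cv2.cvtColor(im,cv2.COLOR_RGB2HSV)
for u in (300,316):
  p=None
  for v in range(150,420):
    k=('Y' if 20<h[v,u,0]<36 and h[v,u,1]>150 else 'B' if 100<h[v,u,0]<130 and h[v,u,1]>150 else '.')
    if k!=p: print(u,v,k,h[v,u], ray(c,[(u,v)],.04,RT)[0,0].round(4), ray(c,[(u,v)],.069,RT)[0,0].round(4));p=k
E
```

```text
t: 16.8
eef_pos: [0.5464, 0.2421, 0.0492]
ee_rot: [0.002, 0.003, 1.0, -0.0]
wrist_force: [0.2, 0.0, -2.2]
width: 0.0387
grip_force: 60.5
300 150 Y [ 26 255 165] 0.4804 0.4802
300 284 . [ 25 141 101] 0.5425 0.5303
300 308 B [113 155 105] 0.5552 0.5406
300 324 . [117  68 113] 0.5639 0.5476
300 326 Y [ 26 232 158] 0.5651 0.5485
300 350 . [ 26  99 132] 0.5787 0.5596
300 352 B [111 192 145] 0.5799 0.5605
300 395 . [ 88 148  43] 0.6061 0.5817
300 405 B [110 153  30] 0.6125 0.5869
300 406 . [113 111  30] 0.6131 0.5874
300 410 B [103 194  25] 0.6157 0.5895
300 411 . [112 147  33] 0.6164 0.59
300 415 B [109 161  27] 0.619 0.5921
300 416 . [120  88  32] 0.6197 0.5927
300 417 B [115 186  26] 0.6203 0.5932
300 418 . [113 113  27] 0.621 0.5937
316 150 Y [ 26 255 165] 0.4805 0.4802
316 284 . [ 26 145 102] 0.5425 0.5303
316 308 B [113 157 107] 0.5552 0.5406
316 324 . [114  63 113] 0.564 0.5477
316 326 Y [ 26 234 159] 0.5651 0.5486
316 350 . [ 25 100 130] 0.5788 0.5596
316 352 B [111 182 151] 0.5799 0.5606
316 395 . [ 84 165  48] 0.6061 0.5817
316 402 B [106 167  29] 0.6106 0.5853
316 404 . [110 143  32] 0.6119 0.5864
316 406 B [112 167  29] 0.6132 0.5874
316 407 . [122 128  30] 0.6138 0.5879
316 408 B [104 179  30] 0.6145 0.5885
316 409 . [117 147  33] 0.6151 0.589
316 412 B [123 170  27] 0.6171 0.5906
316 414 . [120 100  33] 0.6184 0.5916
316 415 B [108 202  29] 0.619 0.5922
316 416 . [122 140  31] 0.6197 0.5927
316 417 B [106 179  27] 0.6204 0.5932
316 418 . [122 132  29] 0.621 0.5938
316 419 B [113 151  27] 0.6217 0.5943
```

View pics/w8.png

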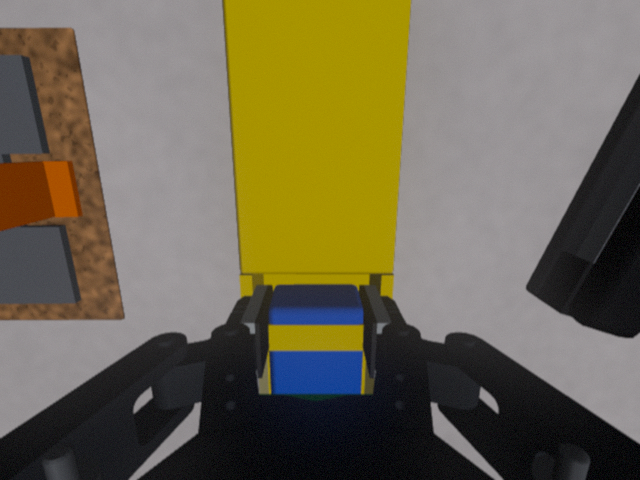

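The pack's rear end is at (316,284..308), about 3 mm past the tray edge at v=273. The header is 15 mm ahead of the pads. I'll move 6 mm more and release.

```bash

python3 -m pendant '{"travel":[[0.02,0,0],[0.04,0,0],[0.045,0,0],[0.045,0,0]],"delta_rot":[[0,0,0],[0,0,0],[0,0,0],[0,0,0]]}' -1 60|grep pos
python3 -m pendant '{"travel":[[0,0,0],[0,0,0],[0,0,0],[0,0,0],[0,0,0],[0,0,0]],"delta_rot":[[0,0,0],[0,0,0],[0,0,0],[0,0,0],[0,0,0],[0,0,0]]}' 0.41 60
python3 -m pendant '{"travel":[[0,0,0.1],[0,0,0.3],[-0.1,0,0.5],[-0.3,0,0.7],[-0.5,0,0.9],[-0.7,0,0.95],[-0.9,0,1],[-0.9,0,1]],"delta_rot":[[0,0,0],[0,0,0],[0,0,0],[0,0,0],[0,0,0],[0,0,0],[0,0,0],[0,0,0]]}' 0.41 60
python3 - <<'E'
from h import *
from workcell import *
a=snapshot("scene")["color"][:,:,::-1];b=snapshot("top")["color"][:,:,::-1]
p=cv2.resize(a[170:320,290:530],(640,400));q=cv2.resize(b[130:290,120:350],(575,400))
o=np.hstack([cv2.resize(p,(420,280)),cv2.resize(q,(380,280))])
cv2.imwrite("pics/f.png",o)
E
```

```text
eef_pos: [0.5537, 0.2421, 0.0492]
t: 17.68
eef_pos: [0.5535, 0.2421, 0.0492]
ee_rot: [0.002, 0.002, 1.0, 0.0]
wrist_force: [-0.1, -0.4, -0.1]
width: 0.0602
grip_force: 0.0
t: 18.35
eef_pos: [0.4146, 0.2421, 0.2012]
ee_rot: [0.003, 0.002, 1.0, 0.0]
wrist_force: [2.1, 0.3, 1.4]
width: 0.0605
grip_force: 0.0
```

View pics/f.png

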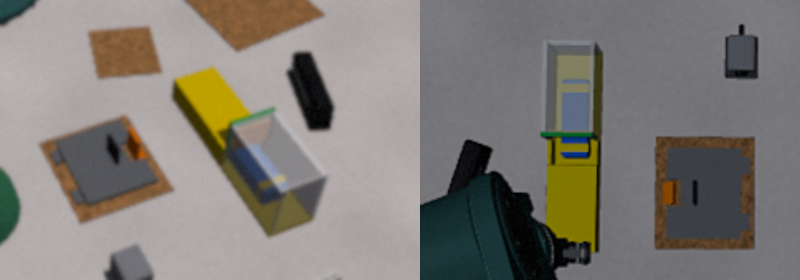

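The scene view shows the pack inside the box with the flap hanging shut. The cover is on the mat. One numeric check that the pack is flat before I hand in.

```bash
python3 - <<'E'
from h import *
from workcell import *
c=snapshot("top");h=cv2.cvtColor(c["color"],cv2.COLOR_RGB2HSV)
u=212
print([(v,h[v,u].tolist()) for v in range(172,228,2)])
for v in range(172,228,4): print(v,ray(c,[(u,v)],.034)[0,0].round(4))
E
python3 look.py w9; python3 - <<'E'
from h import *
import pickle
s,c=pickle.load(open("w9.pkl","rb"));RT=wristRT(c,s);h=cv2.cvtColor(c["color"],cv2.COLOR_RGB2HSV)
m=mask(c,(100,130,20),(130,255,255));ys,xs=np.nonzero(m);print(xs.min(),xs.max(),ys.min(),ys.max())
for v in range(ys.min()-20,min(ys.max()+6,480),4):print(v,h[v,int(np.median(xs))],ray(c,[(int(np.median(xs)),v)],.034,RT)[0,[0,1]].round(4))
E
```

```text
[(172, [30, 63, 129]), (174, [28, 62, 127]), (176, [109, 98, 141]), (178, [27, 82, 134]), (180, [30, 64, 128]), (182, [30, 44, 127]), (184, [110, 79, 136]), (186, [109, 78, 131]), (188, [110, 74, 134]), (190, [109, 77, 136]), (192, [110, 76, 135]), (194, [109, 79, 135]), (196, [109, 77, 135]), (198, [110, 78, 134]), (200, [109, 77, 135]), (202, [110, 77, 136]), (204, [112, 31, 124]), (206, [70, 255, 95]), (208, [101, 245, 75]), (210, [109, 255, 137]), (212, [29, 211, 117]), (214, [27, 255, 133]), (216, [24, 142, 133]), (218, [109, 255, 135]), (220, [27, 200, 70]), (222, [28, 255, 131]), (224, [26, 255, 102]), (226, [28, 255, 129])]
172 0.6643
176 0.6544
180 0.6445
184 0.6346
188 0.6247
192 0.6149
196 0.605
200 0.5952
204 0.5853
208 0.5755
212 0.5657
216 0.5559
220 0.5461
224 0.5363
0 632 345 479
325 [ 27 255 190] [0.5257 0.2411]
329 [ 26 255 191] [0.5303 0.2411]
333 [ 26 255 191] [0.5348 0.2411]
337 [ 26 244 180] [0.5395 0.241 ]
341 [115  59  73] [0.5441 0.241 ]
345 [113 145 130] [0.5488 0.241 ]
349 [112 169 173] [0.5535 0.241 ]
353 [ 27 241 187] [0.5583 0.241 ]
357 [ 27 255 187] [0.
[... 305 characters left out ...]
.6078 0.2408]
397 [ 54 113  61] [0.613  0.2408]
401 [45 52 39] [0.6182 0.2407]
405 [15 31 33] [0.6235 0.2407]
409 [17 74 31] [0.6287 0.2407]
413 [21 60 30] [0.6341 0.2407]
417 [173  35  29] [0.6394 0.2407]
421 [160  29  26] [0.6449 0.2406]
425 [ 23 128  24] [0.6503 0.2406]
429 [12 47 27] [0.6558 0.2406]
433 [30 12 22] [0.6614 0.2406]
437 [170  32  24] [0.667  0.2405]
441 [84 64 20] [0.6726 0.2405]
445 [156  85  15] [0.6783 0.2405]
449 [60 18 14] [0.684  0.2405]
453 [135  64  16] [0.6898 0.2405]
457 [140  51  15] [0.6956 0.2404]
461 [100 177  13] [0.7015 0.2404]
465 [138  75  17] [0.7074 0.2404]
469 [30 39 13] [0.7134 0.2404]
473 [ 94 112  16] [0.7194 0.2403]
477 [ 81 159  16] [0.7255 0.2403]
```

```bash
python3 -c "
from workcell import *
print(close_job())"
```

```text
the job is handed in; nothing more can be done
None
```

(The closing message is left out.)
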